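# Slide a wear plate under the hold-down spring of a thickness gauge

## Task

Load the steel wear plate into the thickness gauge: with shut fingertips press down hard on top of the plate and, keeping the pressure on, slide it along its pocket and under the forked hold-down spring until its front end is fully home against the end of the pocket below the indicator. Do not grip, lift or tip the plate, do not touch the indicator or its stand, leave the other things where they stand, and take the hand clear at the end.

Things in the scene. Friction and masses are not known exactly. Their poses are not given: they have to be found in the camera images.
- gauge: Gauge, fixed: aluminium plate 300 (x) x 120 (y) x 25 mm high. Origin: centre of its underside; z up; +x is the way the wear plate slides. A milled pocket runs along x in its top, on y = 0, from x = -140 to +90 mm, 51.5 mm wide, 5 mm deep (dark floor 20, rims 25 mm above the bench), closed at both ends. Nothing stands above it from x = -140 to +15 mm; beyond are the spring and the indicator.
- stop (a point): Middle of the pocket's far end wall (the stop), at floor level: x = +90 mm, y = 0, z = 20 mm in the gauge's frame; axes as the gauge's.
- wear_plate: Loose steel plate 140 (x) x 50 (y) x 8 mm, 0.43 kg, flat in the pocket, two dark bolt holes 28 mm either side of its middle. Origin: centre of its underside; +x towards the stop. Top face 28 mm above the bench, 3 mm above the rims. Starts with its origin at gauge x = -68 to -60 mm (rear end 2 to 10 mm from the pocket's rear wall); home is x = +20 mm, a slide of 80 to 88 mm.
- press_spot (a point): Middle of the plate's top face, across, 20 mm from its rear end (plate x = -50 mm, z = 8 mm): a good place for the fingertips, clear of spring and indicator all the way. The pocket and the spring are oiled (friction with the plate about 0.2), the plate's top is dry (about 0.6): a touch below 8 to 10 N slips when the plate meets the spring; 14 to 20 N straight down carries it home.
- hold_down (a joint): Forked leaf spring, fixed above the stop (gauge x = +103 mm): two 10 mm wide tines 15 mm either side of the pocket's middle, reaching back to a curled-up lip at x = +15 mm, 33 mm above the bench; heel (lowest) at x = +37 mm, 25 mm above the bench. Value in rad, 0 at rest, grows as the tines lift: 0.045 with the plate beneath, pressing down with about 7 N. Drag on the plate 3 to 5 N.
- indicator: Fixed digital indicator on a stand, part of the gauge, not to be touched; origin and axes as the gauge's. Column 18 mm across at x = +134 mm, up to 220 mm above the bench; head 56 mm across at x = +57 to +79 mm, 132 to 200 mm above the bench; spindle at x = +70 mm, down to 42 mm above the bench, between the tines.
- cap_a: Bystander: turned steel cap, stepped disc 80 mm across and 42 mm high, on the bench beside the gauge. Origin: centre of its underside.
- cap_b: Bystander: a second cap like cap_a.
- oiler: Bystander: red plastic oil bottle 62 mm across, 170 mm high with its spout, standing past the indicator end of the gauge. Origin: centre of its underside.
- spray_can: Bystander: spray can 65 mm across, about 165 mm high, standing past the indicator end of the gauge. Origin: centre of its underside.
Not all that is in view belongs to the job. Of the things that look like the wear_plate, the middle-sized one is meant.

How it is judged:
On the way:
1. the plate is pressed by the fingers (at least 8 N) while its front end goes in under the spring (contact force between the fingers and wear_plate above 8 N and x of wear_plate in the frame of gauge between -0.05 and -0.005 m), for 0.1 s.
At the end, for the whole second after the job is handed in: The plate lies flat on the pocket floor (tilt under 0.02 rad, not raised more than 1.5 mm), its front end within 2.5 mm of the stop, under the spring (spring raised 0.03 to 0.07 rad), at rest (x of wear_plate in the frame of gauge between 0.0175 and 0.0225 m and z of wear_plate in the frame of gauge below 0.0215 m and angle between wear_plate's own z axis and vertical below 0.02 rad and value of joint hold_down between 0.03 and 0.07 rad and linear speed of wear_plate below 0.01 m/s); the robot touches nothing.
It fails at once if the plate is lifted out of its pocket (z of wear_plate in the frame of gauge above 0.026 m).
It fails at once if the plate is tipped up (angle between wear_plate's own z axis and vertical above 0.08 rad).
It fails at once if the indicator or its stand is touched by the robot (contact force between any of the fingers, the arm and indicator above 1 N).
It fails at once if a bystander is moved more than 15 mm (distance of any of cap_a, cap_b, oiler, spray_can from where it was at the start of the episode above 0.015 m).
It also fails if it takes over 48 s, if anything falls off the work surface, if the arm or the gripper's body presses on something with over 40 N, if the wrist force passes 120 N, or if a joint passes its speed limit or range.

## Robot

A 6-joint arm with a two-finger parallel gripper is mounted at the origin on the work surface. World frame = base frame: x ahead of the robot, y to its left, z up, the work surface at z = 0. Lengths are in m, angles in rad, forces in N, time in s.
With the tool pointing down it reaches from about 0.275 to 0.875 m from the base axis. Payload 12.5 kg.
Tool frame: the origin (TCP) lies on the centre line of the jaws, within the pads' length; the fingertips stand r.finger_overhang ahead of it and the grasp point (between the pads) lies 3 mm ahead of it (r.finger_overhang is the distance from the TCP to the fingertips, in m); z points along the fingers, y is the direction in which the jaws open and shut (so a half turn about z gives the same grasp; the last joint's range is limited). The gripper opens to 85 mm and grips with 20 to 120 N. Pads are 22 mm wide; open, the fingers measure 114 mm over their backs; the gripper's body (76 mm by 85 mm) begins 54 mm behind the grasp point. The pads swing forward as they close: fully open they stand 13 mm farther back than shut.
Start: joints at [1.171, 0.351, 1.652, -0, 1.139, -0.085], TCP at [0.17, 0.523, 0.253] pointing down, gripper open.
Joint ranges: [-2.75, 2.75], [-0.79, 2.1], [0.01, 2.65], [-1.57, 4.71], [0.07, 3.14], [-2.87, 2.87]. Speed limits (rad/s): [2.22, 2.22, 2.79, 3.14, 3.14, 3.14].

## Interface

Orientations are given as a unit quaternion [x, y, z, w].
In Python, from cell import r, optics gives the robot as it stands. The module is installed in compiled form; this text tells all that it offers. Calls block until the motion is done:
- r.move_to(position, orientation): joint-space move of the TCP to a pose.
- r.move_linear(position, rot=None, vel=0.15): straight line of the TCP; rot=None keeps the orientation; vel is the mean speed in m/s.
- r.set_joints(angles): joint-space move.
- r.set_gripper(opening, squeeze=None): opening from 0.0 (shut) to 1.0 (fully open); squeeze is the grip in N (None keeps the last); returns when the fingers have stopped.
- r.sleep(seconds).
- r.inverse_kinematics(position, orientation): joint angles nearest the present ones, or None.
- optics.get_image(name): name is "scene" or "top" or "wrist"; returns a dict with "pixels" (420x560x3 uint8, red, green, blue), "depth" (420x560 float32, m along the optical axis (not along the pixel's ray), 0 where there is no reading), "fx", "fy", "cx", "cy" (pixels), "camera_from_world" (4x4, takes a point from world to camera coordinates); the wrist camera has in their place "mount" (4x4, takes a point from camera to tool coordinates, whose origin is the TCP and whose axes are the flange's). Camera axes: x right, y down, z forward; pixel columns grow to the right and rows downward; lengths in m; the calibration is good to about 2 mm. The wrist camera is an equidistant fisheye: a pixel r from the principal point sees the ray r / f radians off the axis. A picture is of the moment at which its call begins: read the wrist's pose just before it.
A pose or a line that the arm cannot do raises r.PlanningError and nothing moves.
- r.hand_in(): hands the job in, once; it reports no verdict.
Readings, each from a call of its own:
- r.current_t(): time.
- r.current_q(): joint angles.
- r.current_qvel(): joint speeds.
- r.current_effort(): joint torques, N m.
- r.current_tool_pos(): TCP position.
- r.current_ee_rot(): TCP orientation.
- r.current_contact_force(): force on the tool from outside, world axes, zero at the start.
- r.current_torque(): the same for the moment, N m.
- r.current_opening(): opening from 0.0 (shut) to 1.0 (fully open).
Only numpy, scipy, OpenCV 4.12 (cv2) and the standard library are available. Lean on these libraries where they do the work, as an engineer would, in place of code of your own. Each camera call takes 0.05 s, during which the arm holds its last target. There are 200 camera calls.

## Working session

There is one attempt and no reset: what is moved stays moved. The work goes in short steps, each a Python script; the robot and the scene stay as the last script left them, time stands still between calls to the robot, and variables do not carry over. Pictures are saved under pics/ and viewed, about 8 in all and at most 12, crops included, and the job is handed in when it is done.

```bash
mkdir -p pics; ls; python3 - <<'E'
from cell import r, optics
import cv2, pickle
d={n:optics.get_image(n) for n in("scene","top")}
pickle.dump(d,open("d0.pkl","wb"))
for n in d: cv2.imwrite(f"pics/{n}0.png",d[n]["pixels"][...,::-1]); print(n,d[n]["fx"],d[n]["cx"],d[n]["cy"],d[n]["camera_from_world"])
print(r.finger_overhang,r.current_ee_rot(),r.current_t(),r.current_contact_force())
E
```

```text
pics
scene 474.0403336124426 278.4125438784022 200.9386228863143 [[-0.14653426  0.989081   -0.01569975  0.09309153]
 [ 0.67743708  0.08877303 -0.73020432 -0.33247249]
 [-0.7208375  -0.11763555 -0.68304844  1.42324224]
 [ 0.          0.          0.          1.        ]]
top 418.309743497284 280.77438543529513 210.48116389399303 [[-2.65949137e-02 -9.99645504e-01 -1.25588490e-03 -1.86639295e-04]
 [-9.90929821e-01  2.65285424e-02 -1.31735820e-01  5.76402103e-01]
 [ 1.31722437e-01 -2.25900897e-03 -9.91284064e-01  9.55387603e-01]
 [ 0.00000000e+00  0.00000000e+00  0.00000000e+00  1.00000000e+00]]
0.022 [ 1.56750234e-01  9.87638148e-01 -4.86526277e-04 -1.26155976e-04] 0.1 [ 0.38505923  0.04647679 -0.1196613 ]
```

View pics/top0.png

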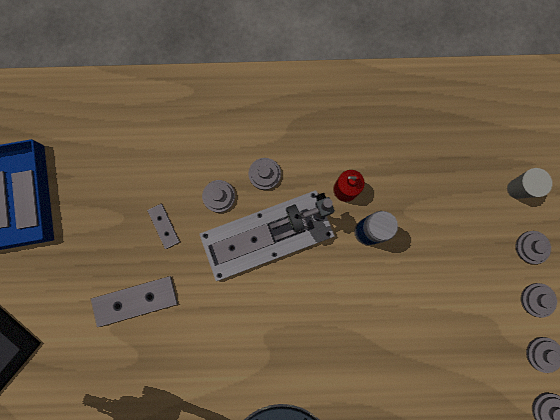

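View pics/scene0.png

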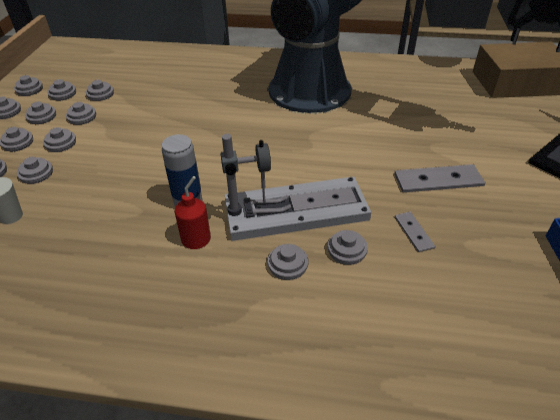

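The top view shows the gauge around (268,237), with its stop end at the right and slightly up. The plate in the pocket has holes near (232,247) and (254,239). Next I'll take an enlarged crop and rough positions.

```bash
cat > h.py <<'E'
import numpy as np, cv2
from scipy.spatial.transform import Rotation as R
def cast(d,uv,z):
    T=np.linalg.inv(d["camera_from_world"]); uv=np.atleast_2d(uv)
    ray=np.c_[(uv[:,0]-d["cx"])/d["fx"],(uv[:,1]-d["cy"])/d["fy"],np.ones(len(uv))]@T[:3,:3].T
    c=T[:3,3]; return c+ray*((z-c[2])/ray[:,2])[:,None]
E
python3 - <<'E'
from h import *; import pickle
d=pickle.load(open("d0.pkl","rb"))["top"]; im=d["pixels"]
hsv=cv2.cvtColor(im,cv2.COLOR_RGB2HSV)
m=((hsv[...,1]<45)&(hsv[...,2]>95)).astype(np.uint8)
roi=np.zeros_like(m); roi[185:290,195:345]=1; m&=roi
c=max(cv2.findContours(m,0,2)[0],key=cv2.contourArea); rect=cv2.minAreaRect(c)
bp=cv2.boxPoints(rect); print(bp); P=cast(d,bp,.025); print(P, [np.linalg.norm(P[i]-P[i-1]) for i in range(4)])
g=cv2.cvtColor(im,cv2.COLOR_RGB2GRAY)
for h in((232,247),(254,239)):
    w=np.zeros_like(g);cv2.circle(w,h,5,1,-1); ys,xs=np.nonzero(w); k=np.clip(100-g[ys,xs].astype(float),0,None); uv=[(xs*k).sum()/k.sum(),(ys*k).sum()/k.sum()]; print(uv,cast(d,uv,.028))
v=cv2.resize(im[185:290,195:345],None,fx=5,fy=5,interpolation=cv2.INTER_CUBIC)
cv2.imwrite("pics/c1.png",v[...,::-1])
E
```

```text
[[198.02742 233.73972]
 [315.72604 189.60274]
 [333.39728 236.72604]
 [215.69864 280.86304]]
[[ 0.52717928  0.18356665  0.025     ]
 [ 0.62667702 -0.10159313  0.025     ]
 [ 0.51141518 -0.13945168  0.025     ]
 [ 0.41492083  0.14202284  0.025     ]] [np.float64(0.11969898223380096), np.float64(0.3020196958246295), np.float64(0.12132007762096467), np.float64(0.2975551449294043)]
[np.float64(231.42624286878566), np.float64(247.4722901385493)] [[0.492188   0.10377893 0.028     ]]
[np.float64(253.61988071570576), np.float64(239.14910536779325)] [[0.51051754 0.05079393 0.028     ]]
```

View pics/c1.png

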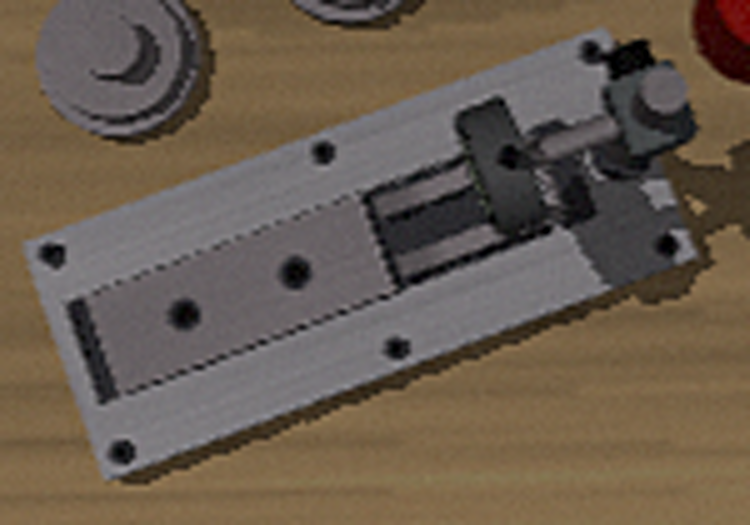

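The crop shows the plate's outline and holes clearly: crop px (184,314) and (295,272). There is a gap behind the plate at the pocket's rear, and the spring tines start at about x=375. Three checks agree:
- **Yaw:** the holes are 56.1 mm apart at -70.9°, and the edges give -70.8° and -71.1°.
- **Plate position:** gauge x comes out near -0.059.
- **Gauge size:** about 300 x 120 mm.

Now I'll shut the gripper, hover above the press spot and look with the wrist camera.

```bash
cat >> h.py <<'E'
yaw=np.radians(-70.9); u=np.array([np.cos(yaw),np.sin(yaw),0]); zt=np.array([0,0,-1.])
def quat(s): return R.from_matrix(np.c_[s*u,np.cross(zt,s*u),zt]).as_quat()
E
python3 - <<'E'
from h import *; from cell import r,optics
import pickle
C=np.array([.50135,.07729,0]); p=C-.05*u; print(p)
for s in(1,-1):
    print(s,r.inverse_kinematics([*p[:2],.15],quat(s)),r.inverse_kinematics([*(p+.085*u)[:2],.05],quat(s)))
print(optics.get_image("wrist")["mount"])
q0=r.current_q(); 
best=min((1,-1),key=lambda s:(lambda q:9 if q is None else abs(q[5]-q0[5]))(r.inverse_kinematics([*p[:2],.15],quat(s))))
r.set_gripper(0.0); r.move_to([*p[:2],.15],quat(best)); r.sleep(.3)
pos,rot=r.current_tool_pos(),r.current_ee_rot(); w=optics.get_image("wrist")
pickle.dump((pos,rot,w),open("w1.pkl","wb")); cv2.imwrite("pics/w1.png",w["pixels"][...,::-1])
print(best,pos,r.current_t(),r.current_contact_force(),r.current_opening(),w["fx"],w["cx"],w["cy"])
E
```

```text
[0.48498911 0.12453745 0.        ]
1 None [-4.45328827e-03  5.96120462e-01  1.87805776e+00 -4.44089210e-16
  6.67414431e-01  2.80378148e+00]
-1 [ 1.58353722e-01  4.02583637e-01  1.87137257e+00 -4.44089210e-16
  8.67636443e-01 -1.75004165e-01] [-4.45328827e-03  5.96120462e-01  1.87805776e+00 -4.44089210e-16
  6.67414431e-01 -3.37811175e-01]
[[-1.00132283e-03 -9.52748865e-01 -3.03757465e-01  7.78011908e-02]
 [ 9.99999498e-01 -9.64756106e-04 -2.70452765e-04  1.74938986e-04]
 [-3.53783041e-05 -3.03757584e-01  9.52749353e-01 -1.20587482e-01]
 [ 0.00000000e+00  0.00000000e+00  0.00000000e+00  1.00000000e+00]]
-1 [0.48493259 0.12484853 0.15005104] 3.1417 [0.45216989 0.76076341 0.74983264] 0.003136988201450426 325.19226210127806 280.15791518950385 213.34888555710822
```

View pics/w1.png

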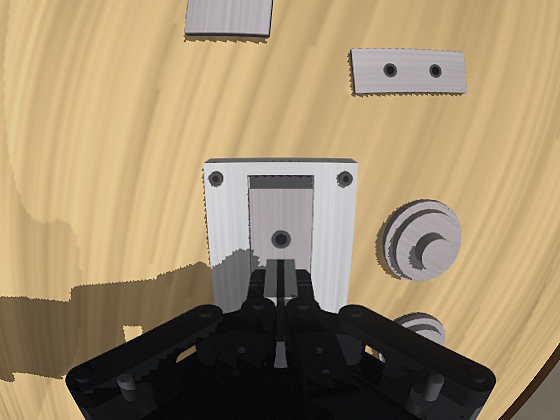

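The wrist view shows the gauge's rear end, with corners at about (205,160) and (357,160). The plate's rear edge is near row 188, its rear hole is at (281,240), and the fingers are centred across the plate. I'll cast these points to check the position.

```bash
cat >> h.py <<'E'
def wcast(pos,rot,w,uv,z):
    uv=np.atleast_2d(uv).astype(float); x=(uv[:,0]-w["cx"])/w["fx"]; y=(uv[:,1]-w["cy"])/w["fy"]; t=np.hypot(x,y)
    ray=np.c_[x/t*np.sin(t),y/t*np.sin(t),np.cos(t)]
    B=np.eye(4);B[:3,:3]=R.from_quat(rot).as_matrix();B[:3,3]=pos;T=B@w["mount"]
    ray=ray@T[:3,:3].T;c=T[:3,3]; return c+ray*((z-c[2])/ray[:,2])[:,None]
E
python3 - <<'E'
from h import *; import pickle
pos,rot,w=pickle.load(open("w1.pkl","rb"))
v=np.array([-u[1],u[0],0]);C=np.array([.50135,.07729,0])
a=lambda uv,z:[((p-C)@u*1e3,(p-C)@v*1e3) for p in wcast(pos,rot,w,uv,z)]
g=cv2.cvtColor(w["pixels"],cv2.COLOR_RGB2GRAY).astype(float)
print(g[155:200,290].astype(int)); print(g[210,195:260].astype(int)); print(g[210,300:365].astype(int))
sub=g[228:252,268:294]; k=np.clip(90-sub,0,None); yy,xx=np.mgrid[228:252,268:294]
hc=[(xx*k).sum()/k.sum(),(yy*k).sum()/k.sum()]
print("hole",hc,a(hc,.028)); print("rear",a([(249,188),(312,188)],.028)); print("gauge rear",a([(205,162),(357,162)],.025))
E
```

```text
[181 189 152 100  98  81  46 189 208 202 204 205 200 202 203 205 207 202
 203 221  36  36  79  76  76  76  77  76  76  78  77  75  76  97 164 164
 162 161 163 162 161 162 160 161 160]
[198 195 194 196 194 196 196 194 199 102  77 191 215 209 209 210 211 206
 204 207 211 211 213 210 209 205 207 210 209 208 211 211 206 205 203 202
 200 203 207 205 204 202 201 201 202 200 202 204 201 200 202 207 203 153
  79 165 164 160 167 169 168 167 167 162 160]
[161 160 165 164 162 165 168 168 168 166 168 167 123 155 214 207 206 205
 206 205 201 202 205 207 209 208 206 203 202 207 210 207 208 209 205 201
 202 200 200 200 203 203 200 199 199 199 198 197 199 202 203 199 200 201
 201 190 181 180 182 182 182 181 181 179 179]
hole [np.float64(280.54913738019167), np.float64(238.92715654952076)] [(np.float64(-29.275389695933274), np.float64(0.36569296602681456))]
rear [(np.float64(-71.32868198197976), np.float64(-23.86031786290105)), (np.float64(-71.31090546702548), np.float64(24.524458600466275))]
gauge rear [(np.float64(-91.67805102598662), np.float64(-58.107738458811575)), (np.float64(-91.66257513007999), np.float64(59.61397580144747))]
```

The wrist camera agrees with the top view to about 1.3 mm along the plate and 0.5 mm across, so the slide should be about 80 mm. Next I'll press down and regulate the force.

```bash
python3 - <<'E'
from h import *; from cell import r
C=np.array([.50135,.07729,0]); p=C-.05*u; oh=r.finger_overhang
r.move_linear([*p[:2],.033+oh],vel=.1); r.sleep(.3)
b=np.mean([r.current_contact_force() for _ in range(3)],0); z=.033+oh-.003
for i in range(30):
    r.move_linear([*p[:2],z],vel=.02); r.sleep(.05); f=r.current_contact_force()-b
    print(round((z-oh)*1e3,2),f.round(1),np.round(r.current_tool_pos()[2]-oh,5))
    if f[2]>14: break
    z-=.0004 if f[2]>1 else .0006
print(b,r.current_t()); np.savez("st.npz",b=b,z=z,p=p)
E
```

```text
30.0 [-0.2 -0.2 -0.1] 0.0299
29.4 [ 0.6 -1.  -1. ] 0.0294
28.8 [1.  0.2 0.3] 0.0288
28.2 [-1.  -1.  -0.1] 0.02818
27.6 [-1.9 -0.2  6.4] 0.02805
27.2 [-2.9 -1.3 13.9] 0.02802
26.8 [-5.8 -1.6 18.8] 0.02799
[ 0.02985064  0.42497083 -0.00927555] 6.6917
```

Contact came at 28.0 mm, matching the plate's top face, with a stiffness of about 14 N/mm. Now I'll slide in short segments and trim z to hold about 17 N.

```bash
cat > slide.py <<'E'
from h import *; from cell import r
import sys
s=np.load("st.npz"); b,z,p=s["b"],float(s["z"]),s["p"]; x=float(s["x"]) if "x" in s else 0.
X,step,lim=float(sys.argv[1]),float(sys.argv[2]),float(sys.argv[3]); v=np.array([-u[1],u[0],0])
while x<X-1e-6:
    x=min(x+step,X); q=p+x*u
    r.move_linear([*q[:2],z],vel=.02)
    f=np.mean([r.current_contact_force() for _ in range(3)],0)-b
    print(f"{x*1e3:.1f} act {(r.current_tool_pos()-p)@u*1e3:.1f} fz {f[2]:.1f} along {f@u:.1f} across {f@v:.1f} z {(z-.022)*1e3:.2f}")
    if -(f@u)>lim or f[2]>35 or f[2]<3: print("stop");break
    z+=float(np.clip((f[2]-17)*4e-5,-2e-4,2e-4))
print(r.current_t()); np.savez("st.npz",b=b,z=z,p=p,x=x)
E
python3 slide.py .012 .002 12
```

```text
2.0 act 1.9 fz 18.7 along -1.9 across -5.1 z 26.80
4.0 act 3.9 fz 17.2 along -2.3 across -4.2 z 26.87
6.0 act 5.9 fz 17.3 along -1.8 across -3.5 z 26.88
8.0 act 7.9 fz 16.6 along -1.7 across -2.9 z 26.89
10.0 act 9.9 fz 17.3 along -2.7 across -3.7 z 26.87
12.0 act 11.9 fz 16.0 along -1.8 across -4.2 z 26.89
8.1917
```

The along-force is only about 2 N, where slipping would show about 10 N, so the plate is moving with the fingers. I'll continue to just before the stop.

```bash
python3 slide.py .074 .002 12
```

```text
14.0 act 13.9 fz 17.1 along -2.5 across -3.3 z 26.85
16.0 act 15.9 fz 17.0 along -3.6 across -4.3 z 26.85
18.0 act 17.7 fz 16.0 along -4.7 across -3.1 z 26.85
20.0 act 19.6 fz 17.9 along -6.0 across -3.8 z 26.81
22.0 act 21.5 fz 17.6 along -6.1 across -4.5 z 26.85
24.0 act 23.6 fz 17.0 along -5.4 across -3.7 z 26.87
26.0 act 25.6 fz 17.4 along -4.9 across -2.7 z 26.87
28.0 act 27.7 fz 16.8 along -4.5 across -4.1 z 26.89
30.0 act 29.7 fz 17.0 along -5.1 across -3.5 z 26.88
32.0 act 31.7 fz 17.0 along -4.5 across -3.1 z 26.88
34.0 act 33.7 fz 16.4 along -5.4 across -3.1 z 26.88
36.0 act 35.7 fz 17.1 along -4.9 across -3.2 z 26.86
38.0 act 37.7 fz 17.3 along -5.2 across -2.8 z 26.86
40.0 act 39.7 fz 16.5 along -6.0 across -2.8 z 26.87
42.0 act 41.7 fz 16.5 along -5.5 across -3.3 z 26.85
44.0 act 43.6 fz 17.2 along -6.2 across -3.5 z 26.83
46.0 act 45.7 fz 17.4 along -4.9 across -2.9 z 26.84
48.0 act 47.7 fz 17.1 along -6.0 across -2.7 z 26.86
50.0 act 49.7 fz 17.4 along -5.7 across -3.2 z 26.86
52.0 act 51.7 fz 16.9 along -4.5 across -2.1 z 26.88
54.0 act 53.7 fz 17.1 along -4.6 across -3.1 z 26.87
56.0 act 55.7 fz 16.6 along -5.7 across -2.4 z 26.88
58.0 act 57.7 fz 16.7 along -5.4 across -2.7 z 26.86
60.0 act 59.7 fz 17.2 along -4.9 across -2.5 z 26.85
62.0 act 61.7 fz 16.6 along -5.1 across -3.1 z 26.86
64.0 act 63.7 fz 17.4 along -4.9 across -2.8 z 26.84
66.0 act 65.7 fz 16.5 along -5.0 across -3.4 z 26.86
68.0 act 67.7 fz 17.6 along -5.3 across -2.8 z 26.84
70.0 act 69.7 fz 16.8 along -4.6 across -2.3 z 26.86
72.0 act 71.7 fz 17.1 along -5.7 across -2.7 z 26.86
74.0 act 73.7 fz 17.1 along -5.1 across -3.2 z 26.86
15.9417
```

The spring's entry bump showed at 16–22 mm, as expected, and the force has been steady since. Now I'll feel for the stop.

```bash
python3 slide.py .090 .001 9
```

```text
75.0 act 74.6 fz 16.4 along -5.4 across -2.0 z 26.86
76.0 act 75.6 fz 16.8 along -6.6 across -2.3 z 26.84
77.0 act 76.5 fz 17.5 along -7.1 across -3.2 z 26.83
78.0 act 77.6 fz 17.2 along -7.3 across -2.1 z 26.85
79.0 act 78.5 fz 16.7 along -6.4 across -1.5 z 26.86
80.0 act 79.5 fz 16.8 along -7.1 across -1.2 z 26.85
81.0 act 80.3 fz 18.2 along -9.2 across -2.7 z 26.84
stop
17.6917
```

```bash
python3 slide.py .0835 .001 30; python3 - <<'E'
from h import *; from cell import r,optics
import pickle
p=r.current_tool_pos(); r.move_linear([p[0],p[1],p[2]+.06],vel=.06)
q=p-.09*u; r.move_linear([q[0],q[1],p[2]+.09],vel=.12); r.sleep(.3)
pos,rot=r.current_tool_pos(),r.current_ee_rot(); w=optics.get_image("wrist"); t=optics.get_image("top")
pickle.dump((pos,rot,w,t),open("w2.pkl","wb"))
a=cv2.resize(t["pixels"][185:290,195:345],None,fx=5,fy=5,interpolation=cv2.INTER_CUBIC)
cv2.imwrite("pics/t2.png",a[...,::-1]); print(r.current_t(),r.current_contact_force())
E
```

```text
82.0 act 81.0 fz 18.3 along -11.6 across -0.9 z 26.84
83.0 act 81.9 fz 17.1 along -11.4 across -0.6 z 26.89
83.5 act 82.3 fz 16.2 along -12.7 across -0.1 z 26.89
18.4417
20.95 [0.01695128 0.02209724 1.34163284]
```

View pics/t2.png

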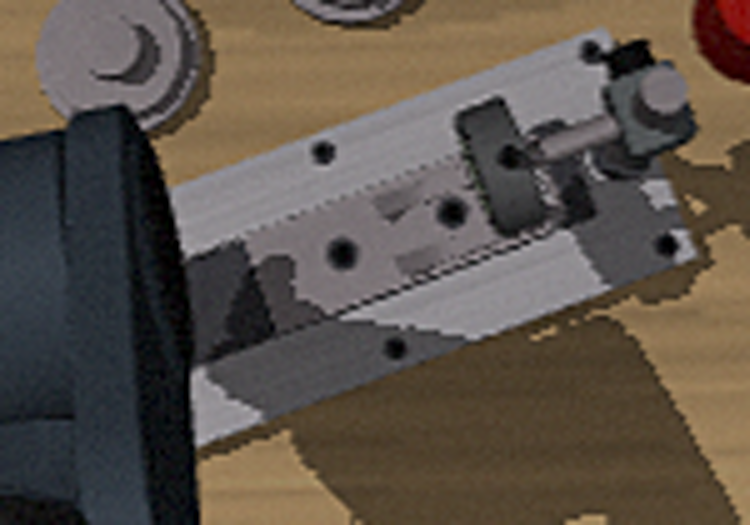

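The plate is now under the tines, with its holes at crop (344,254) and (452,212). I'll measure it against the gauge's screws, whose pattern should be symmetric about the gauge's centre.

```bash
python3 - <<'E'
from h import *; import pickle
t0=pickle.load(open("d0.pkl","rb"))["top"]; t=pickle.load(open("w2.pkl","rb"))[3]
def hole(d,cx,cy,z):
    g=cv2.cvtColor(d["pixels"],cv2.COLOR_RGB2GRAY).astype(float); X,Y=195+cx/5-.4,185+cy/5-.4
    yy,xx=np.mgrid[:420,:560]; m=np.hypot(xx-X,yy-Y)<4; k=np.clip(85-g,0,None)*m
    return cast(d,[(xx*k).sum()/k.sum(),(yy*k).sum()/k.sum()],z)[0]
S={c:hole(t0,*c,.025) for c in((52,254),(122,452),(591,50),(667,245),(322,152),(397,348))}
O4=np.mean(list(S.values())[:4],0);O2=np.mean(list(S.values())[4:],0)
A=[hole(t0,184,314,.028),hole(t0,295,272,.028)];B=[hole(t,344,254,.028),hole(t,452,212,.028)]
for n,H in(("before",A),("after",B)):
    print(n,np.linalg.norm(H[1]-H[0]),[((np.mean(H,0)-O)@u*1e3).round(2) for O in(O4,O2)])
print("moved",[(B[i]-A[i])@u*1e3 for i in(0,1)])
for c,s in S.items(): print(c,((s-O2)@u*1e3).round(1))
E
```

```text
before 0.05606715366969177 [np.float64(-60.68), np.float64(-60.69)]
after 0.05588421155726686 [np.float64(19.43), np.float64(19.41)]
moved [np.float64(80.19882836108037), np.float64(80.01599963892778)]
(52, 254) -138.0
(122, 452) -138.1
(591, 50) 139.1
(667, 245) 136.9
(322, 152) -0.1
(397, 348) 0.1
```

The plate moved 80.1 mm and sits at gauge x = 19.4 mm, where home is 20 mm. That agrees with the force rise felt at about 80 mm. The hand is clear, so I'm handing in.

```bash
python3 -c "
from cell import r
print(r.current_tool_pos(),r.current_contact_force(),r.current_t()); r.hand_in()"
```

```text
[0.48310327 0.13177543 0.13992104] [0.01695128 0.02209724 1.34163284] 20.95
the job is handed in; nothing more can be done
```

The wear plate is loaded home under the spring, and the job was handed in at 21 s of the 48 s allowed. I pressed shut fingertips on the press spot and slid the plate along the pocket at 16–18.7 N. I kept pushing until the plate met the stop, then lifted straight up and backed the hand away.

**Final checks**
- **Position:** the plate moved 80.1 mm by its bolt holes and sits at gauge x = 19.4 mm (window 17.5–22.5), measured against the gauge's screws in the top camera.
- **Stop:** the force along the slide rose from 5 N to over 11 N at about 80–82 mm. It then held near the slip limit, as it should when the plate is against the stop. The last 2 mm or so was the fingers slipping on the plate.
- **Under the spring:** the last picture shows the tines lying on the plate. The drag step on entry came at 16–22 mm, with about 17 N of pressure on.
- **Hand clear:** the hand is about 90 mm above the plate. The force reading there was 1.3 N in z, which is bias or noise.

The wrist and top cameras disagreed by about 1.3 mm on where the plate started, which is within calibration. I did not measure the spring angle, the plate's tilt or the bystanders' positions directly. The hand stayed well away from the indicator and the bystanders.

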